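# Walk a heavy tube block round against the stop rail

## Robot

A 6-joint arm with a two-finger parallel gripper is mounted at the origin on the work surface; the furniture and walls round the work are solid. World frame = base frame: x ahead of the robot, y to its left, z up, the work surface at z = 0. Lengths are in mm, angles in rad, forces in N, time in s.
With the tool pointing down it reaches from about 400 to 825 mm from the base axis. Payload 7 kg.
Tool frame: the origin (TCP) lies at the very end of the fingers, on their centre line; the grasp point (between the pads) lies 19 mm behind it (env.pinch_z is the distance from the TCP to the grasp point, in mm); z points along the fingers, y is the line along which they close (so a half turn about z gives the same grasp; the last joint's range is limited). The gripper opens to 88 mm and grips with 3 to 60 N. Pads are 19 mm wide; open, the fingers measure 130 mm over their backs; the gripper's body (78 mm by 193 mm) begins 47 mm behind the grasp point.
Start: joints at [1.593, 0.359, 0.012, 0, -1.224, -0.288], TCP at [177.32, 651.27, 191.661] pointing down, gripper open.
Joint ranges: [-3.07, 3.07], [-1.43, 2.12], [-1.02, 1.25], [-3.03, 1.67], [-3.05, -0], [-3.03, 3.03]. Speed limits (rad/s): [2.39, 2.39, 3.01, 3.14, 3.14, 3.14].

## Interface

Orientations are given as a rotation vector (axis times angle).
In Python, from rig import env gives the robot as it stands.
- The arm moves only by the shell command python3 -m jog 'ROWS' [FORCE]. ROWS is JSON, a list of rows, each a list of 7 numbers: the shift along the tool's x, y, z scaled (see below), then the turn, a rotation vector about the tool's x, y, z scaled (see below), then the gripper's target within -1 to 1 (shut at 1, half-way at 0, fully open at -1). A call has 1 to 20 rows; each row is the pose to reach, as a shift and turn from the pose commanded when the call began, along the tool's axes at that moment; what a row does not reach only later rows make up. The controller multiplies each number of a shift by 120 mm and each number of a turn by 90 degrees. A row lasts 1/8 s, in which the tool goes at most 62.5 mm and 10.7 degrees, less where a joint would pass 70% of its speed; a pose out of reach is approached as far as the arm can. A call with a number of a shift or a turn outside -1 to 1 is refused whole. A call with a gripper value outside its range is refused whole. The fingers move at their own pace and stop on an object; FORCE is the grip in N (left out, the last holds). Time passes only in rows, so rows that repeat a pose let the fingers close. It gives the time, the measured TCP pose, the force, the opening and the grip force at its end, in the units of the state.
- env.get_state(): the state, without advancing time (a new reading comes with each control period).
- env.snapshot(name): name is "scene" or "top"; returns (picture, depth): 420x560x3 uint8, red, green, blue; 420x560 float32, mm along the optical axis (not along the pixel's ray), 0 where there is no reading.
- env.camera_params(name): a dict with "fx", "fy", "cx", "cy" (pixels), "R" (3x3) and "t" (3): a world point X has camera coordinates R X + t. Camera axes: x right, y down, z forward; pixel columns grow to the right and rows downward; lengths in mm; the calibration is good to about 2 mm. A picture is of the moment at which its call begins. camera_params takes no time and is no camera call.
- env.sign_off(): hands the job in; it is judged then, once.
Trained networks look in the newest picture that a camera, given by its name, has taken for a name from the list of things; names that differ only in an ending like _2 or _b are one class to them, and where a whole thing is asked for, a point or a joint stands for the part that bears it (a point fixed in the world has none). Each returns a list of dicts, best first, with "p" (0 to 1); they miss things now and then, are a little off and sometimes report something else, mostly with a low value. They report only what shows in the picture. A call takes as long as a camera call. They do not tell look-alikes from the thing itself.
- env.masks_of(camera, label): "mask" (420x560 bool, what is visible of it) and "extent" ([left, top, right, bottom] in pixels, round what is visible of it).
- env.place_of(camera, label): "uv" ([column, row] in pixels: a listed point, or the origin of a listed thing).
The state is a dict: "clock": time; "joints": joint angles; "qd": joint speeds; "joint_efforts": joint torques, N m; "tool_pos": TCP position; "tool_rot": TCP orientation; "wrist_force": force on the tool from outside, world axes, zero at the start; "ft_torque": the same for the moment, N m; "gripper_width": finger opening in mm; "finger_force": force on a finger pad.
Only numpy, scipy, OpenCV 4.12 (cv2) and the standard library are available. Lean on these libraries where they do the work, as an engineer would, in place of code of your own. Each camera call takes 0.05 s, during which the arm holds its last target. There are 200 camera calls.

## Task

The heavy aluminium tube block stands askew in front of the dark steel stop rail. Walk it round without gripping or lifting it, by pushing with the fingertips on the backs of its two coloured corner guards, one corner at a time, first the orange one, then the blue one, and so on as needed, until its long bare face (the one without guards) lies flat against the rail with neither end hanging past the rail. Leave it there and do not disturb the beaker, the vial or the tip box.

Things in the scene. Friction and masses are not known exactly. Their poses are not given: they have to be found in the camera images.
- rail: Fixed dark steel angle, the stop rail: 220 mm long, 35 high, 34 deep. Origin at worktop height under the middle of its flat front face; +x points into the rail (the way the block must go), +y along the face to the left seen when looking at it, z up. The front face is the plane x = 0, from y = -110 to +110 mm.
- block: Loose aluminium block, 15 wells in its top, 84 (x) by 100 (y) by 40 mm high, 0.8 kg; 88 by 108 mm over its two rear corner guards. Origin: centre of the aluminium's underside, about under the centre of mass; +x out of the bare face (x = 42 mm), +y left, z up. Starts 30 to 60 deg counter-clockwise from facing the rail. Pushing one guard turns and advances it; friction stops it at once.
- guard_left: Orange plastic guard, rigid with the block, on its rear left corner: 26 mm (x) by 30 mm (y), reaching from just above the worktop to 41.5 mm high, standing 4 mm proud of the block's rear and side faces. Origin at worktop height under the guard's middle, axes as the block's. A free 10 mm push on it turns the block about 5 deg clockwise seen from above.
- guard_right: Blue plastic guard, rigid with the block, on its rear right corner; the same size, origin and axes as the orange one. A free 10 mm push on it turns the block about 5 deg counter-clockwise seen from above.
- guard_left_face (a point): Middle of the flat back of the orange guard, 20 mm above the worktop, at (-46, +39, 20) mm in the block's frame: the place to push, in the block's +x direction.
- guard_right_face (a point): Middle of the flat back of the blue guard, 20 mm above the worktop, at (-46, -39, 20) mm in the block's frame: the place to push, in the block's +x direction.
- bare_left (a point): Left end of the block's bare face, at (42, 50, 20) mm in the block's frame; its x in the rail's frame is minus its gap to the rail.
- bare_right (a point): Right end of the block's bare face, at (42, -50, 20) mm in the block's frame; its x in the rail's frame is minus its gap to the rail.
- beaker: Low clear beaker, 53 mm across, 66 mm high, bystander. Origin under its centre.
- vial: Small clear sample vial with a white screw cap and white filling, 28 mm across, 62 mm high, bystander. Origin under its centre.
- tip_box: Blue pipette tip box with a white lid, 100 (x) by 66 (y) by 57 mm high, bystander. Origin under its centre.
There are look-alikes about, which are no part of the job. Of the things that look like the rail, the larger one is meant. Leave any purple look-alike of the block alone.

How it is judged:
By the outcome, as a careful person would: the job done as asked, in the order asked, and still so for the second after the job is handed in, with the robot touching nothing.
It also fails if it takes over 61 s, if anything falls off the work surface, if the arm or the gripper's body presses on something with over 40 N, if the wrist force passes 120 N, or if a joint passes its speed limit or range.

## Working session

There is one attempt and no reset: what is moved stays moved. The work goes in short steps, Python scripts to look and compute and a shell command to move; the robot and the scene stay as the last step left them, time stands still between calls to the robot, and variables do not carry over. Pictures are saved under pics/ and viewed, at most 10 in all, crops included, and the job is handed in when it is done.

```bash
ls; mkdir -p pics; python3 - <<'E'
from rig import env
import cv2,numpy as np
for n in ("scene","top"):
    p,d=env.snapshot(n); cv2.imwrite(f"pics/{n}0.png",p[:,:,::-1])
    c=env.camera_params(n); R=np.array(c["R"]);t=np.array(c["t"])
    print(n,c["fx"],c["cx"],c["cy"],-R.T@t,R.round(2).tolist())
    for l in ("rail","block","guard_left","guard_right","guard_left_face","guard_right_face","bare_left","bare_right","beaker","vial","tip_box"):
        print(l,[(np.round(r["uv"]).tolist(),round(r["p"],2)) for r in env.place_of(n,l)])
print(env.get_state())
E
```

```text
pics
scene 530.9954382139811 273.3251849789027 207.08585957896102 [-236.92156249 -661.93222474  511.01816574] [[0.67, -0.74, -0.02], [-0.31, -0.26, -0.91], [0.67, 0.62, -0.41]]
rail [([245.0, 216.0], 0.97), ([294.0, 297.0], 0.57)]
block [([350.0, 244.0], 0.64), ([235.0, 235.0], 0.62), ([271.0, 239.0], 0.6), ([272.0, 253.0], 0.59)]
guard_left [([374.0, 253.0], 0.74), ([272.0, 251.0], 0.64)]
guard_right [([296.0, 235.0], 0.68)]
guard_left_face [([280.0, 244.0], 0.97), ([380.0, 244.0], 0.63)]
guard_right_face [([364.0, 226.0], 0.78), ([294.0, 228.0], 0.74)]
bare_left [([236.0, 235.0], 0.68), ([342.0, 255.0], 0.56)]
bare_right [([319.0, 228.0], 0.9), ([264.0, 220.0], 0.58)]
beaker []
vial [([210.0, 200.0], 0.69), ([415.0, 256.0], 0.66), ([246.0, 212.0], 0.37)]
tip_box [([209.0, 201.0], 0.91), ([295.0, 228.0], 0.62)]
top 510.2176957092779 268.20200774046515 199.73267088517142 [ 279.45333091   10.56803973 1394.44761535] [[-0.02, -1.0, 0.01], [-0.99, 0.01, -0.15], [0.15, -0.01, -0.99]]
rail [([217.0, 187.0], 0.73), ([326.0, 249.0], 0.68)]
block [([261.0, 203.0], 0.87), ([314.0, 173.0], 0.76
[... 485 characters left out ...]
0.64)]
{'clock': 1.2, 'joints': array([ 1.59308730e+00,  3.58614294e-01,  1.19172903e-02, -2.08021322e-06,
       -1.22412367e+00, -2.88129931e-01]), 'qd': array([-0.00033889, -0.00102475, -0.00147031, -0.00112164,  0.00060804,
       -0.00040244]), 'joint_efforts': array([ 1.06922089e-03, -5.82393694e+01,  2.93303418e+01,  7.00305194e+00,
        1.24666945e-02, -3.81263465e-05]), 'tool_pos': array([177.32705893, 651.26772936, 191.65915692]), 'tool_rot': array([ 3.11385702e+00, -4.16348221e-01,  2.87488978e-06]), 'wrist_force': array([-0.59359202, -0.00896157,  0.23102495]), 'ft_torque': array([-0.04264299, -0.01325315, -0.00428033]), 'finger_force': 0.0, 'gripper_width': 87.82419393200553}
```

```bash
python3 - <<'E'
import cv2
a=cv2.imread("pics/top0.png")[120:280,130:400]; cv2.imwrite("pics/top0c.png",cv2.resize(a,(800,474),interpolation=cv2.INTER_CUBIC))
E
```

```text
(no output)
```

View pics/top0c.png

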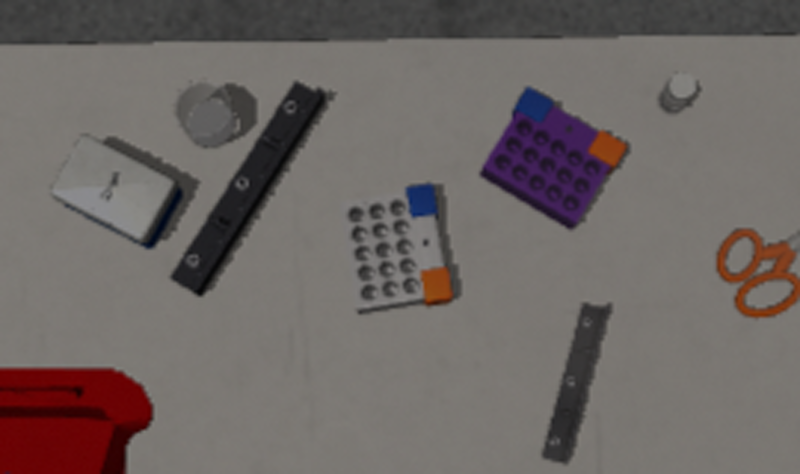

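View pics/scene0.png

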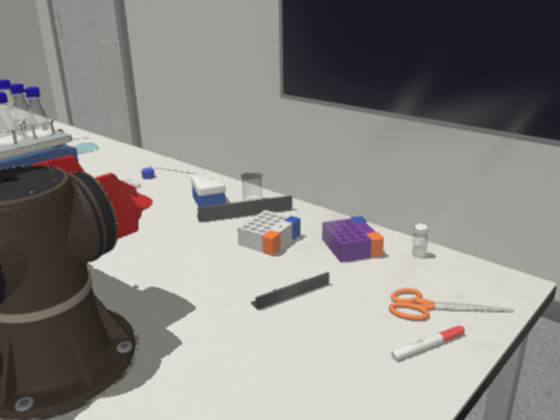

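The top crop shows the rail at crop (242,183). The aluminium block is at (395,247), with its blue guard at (422,200) and its orange guard at (437,285). The purple decoy is at (555,155), and the small look-alike rail is at (575,380). The scene view agrees. Next I'll measure poses precisely.

```bash
cat > h.py <<'E'
from rig import env
import cv2,numpy as np
def ray(n,uv,z):
    c=env.camera_params(n);R=np.array(c["R"]);t=np.array(c["t"]);o=-R.T@t
    uv=np.atleast_2d(uv).astype(float)
    d=np.c_[(uv[:,0]-c["cx"])/c["fx"],(uv[:,1]-c["cy"])/c["fy"],np.ones(len(uv))]@R
    return (o+d*((z-o[2])/d[:,2])[:,None])[:,:2]
def blobs(n,img,col):
    hsv=cv2.cvtColor(img,cv2.COLOR_RGB2HSV)
    m=cv2.inRange(hsv,*{"o":((4,130,90),(16,255,255)),"b":((105,120,50),(122,255,255))}[col])
    k,_,st,ce=cv2.connectedComponentsWithStats(m)
    return [(ce[i].round(1),int(st[i,4])) for i in range(1,k) if st[i,4]>25]
A=lambda v:float(np.degrees(np.arctan2(v[1],v[0])))
E
python3 - <<'E'
from h import *
p,d=env.snapshot("top")
for c in "ob": print(c,[(b,ray("top",b[0],41.5).round(1).tolist(),a) for b,a in blobs("top",p,c)])
for l in ("rail","block","beaker","vial","tip_box"):
    for r in env.masks_of("top",l):
        ys,xs=np.nonzero(r["mask"]); z={"rail":35,"block":40,"beaker":66,"vial":62,"tip_box":57}[l]
        P=ray("top",np.c_[xs,ys],z).astype(np.float32); q=cv2.minAreaRect(P)
        print(l,round(r["p"],2),np.round(q[0],1),np.round(q[1],1),round(q[2],1),cv2.boxPoints(q).round(0).tolist())
E
```

```text
Traceback (most recent call last):
  File "h.py", line 6, in ray
    d=np.c_[(uv[:,0]-c["cx"])/c["fx"],(uv[:,1]-c["cy"])/c["fy"],np.ones(len(uv))]@R
                                       ~~^^^^^
IndexError: index 1 is out of bounds for axis 1 with size 1
```

```bash
python3 - <<'E'
from h import *
p,d=env.snapshot("top")
for c in "ob": print(c,[(b,ray("top",b,41.5).round(1).tolist(),a) for b,a in blobs("top",p,c)])
for l in ("rail","block","beaker","vial","tip_box"):
    for r in env.masks_of("top",l):
        ys,xs=np.nonzero(r["mask"]); z={"rail":35,"block":40,"beaker":66,"vial":62,"tip_box":57}[l]
        P=ray("top",np.c_[xs,ys],z).astype(np.float32); q=cv2.minAreaRect(P)
        print(l,round(r["p"],2),np.round(q[0],1),np.round(q[1],1),round(q[2],1),cv2.boxPoints(q).round(0).tolist())
E
```

```text
o [(array([334.8, 169.6]), [[568.4, -189.1]], 91), (array([386.1, 211.6]), [[451.6, -322.6]], 309), (array([276.9, 215.6]), [[445.2, -29.7]], 100)]
b [(array([309.6, 155.1]), [[609.7, -121.8]], 87), (array([ 75.6, 184.6]), [[537.0, 509.3]], 122), (array([272. , 187.2]), [[522.4, -17.9]], 87), (array([139. , 290.3]), [[254.6, 333.3]], 105)]
rail 0.96 [540. 139.] [ 34.2 219.5] 57.7 [[438.0, 183.0], [624.0, 66.0], [642.0, 95.0], [456.0, 212.0]]
rail 0.94 [ 356.5 -153.8] [ 25.6 141. ] 73.0 [[285.0, -145.0], [420.0, -187.0], [428.0, -162.0], [293.0, -121.0]]
block 0.58 [478.3   5.5] [110.1  89.6] 7.5 [[418.0, 43.0], [430.0, -46.0], [539.0, -32.0], [527.0, 57.0]]
tip_box 0.74 [532.6 254.8] [107.5  65.6] 60.6 [[478.0, 224.0], [535.0, 192.0], [588.0, 286.0], [530.0, 318.0]]
```

```bash
python3 -m jog '[[0.48,0.45,0,0,0,0,1],[0.95,0.9,0,0,0,0,1],[0.95,0.9,0,0,0,0,1],[0.95,0.9,0,0,0,0,1]]' 20; python3 -m jog '[[0.4,0.35,0,0,0,0,1],[0.8,0.75,0,0,0,0,1],[0.95,0.9,0,0,0,0,1],[0.95,0.9,0,0,0,0,1]]'
```

```text
clock: 2.05
tool_pos: [260.0, 515.5, 192.5]
tool_rot: [-3.112, 0.419, -0.0]
wrist_force: [-0.5, 0.6, 0.2]
gripper_width: 52.9
finger_force: 0.0
clock: 2.55
tool_pos: [341.3, 382.1, 192.1]
tool_rot: [-3.113, 0.419, -0.0]
wrist_force: [-0.1, 0.8, 0.8]
gripper_width: 12.9
finger_force: 0.0
```

```bash
python3 -m jog '[[0.4,0.4,0,0,0,0,1],[0.8,0.8,0,0,0,0,1],[0.95,1,0,0,0,0,1],[0.95,1,0,0,0,0,1]]'; python3 -m jog '[[0.45,0.5,0,0,0,0,1],[0.9,1,0,0,0,0,1],[0.9,1,0,0,0,0,1]]';python3 -m jog '[[0,0.5,0.2,0,0,0,1],[0.03,1,0.4,0,0,0,1],[0.03,1,0.4,0,0,0,1]]';  python3 -m jog '[[0,0.4,0,0,0,-0.1,1],[0,0.4,0,0,0,-0.2,1],[0,0.4,0,0,0,-0.265,1],[0,0.4,0,0,0,-0.265,1]]'; python3 - <<'E'
from h import *
from scipy.spatial.transform import Rotation as Ro
s=env.get_state();R=Ro.from_rotvec(s["tool_rot"]).as_matrix()
print(s["tool_pos"],"ty head",A(R[:,1]),"tx",A(R[:,0]))
E
```

```text
clock: 3.05
tool_pos: [419.8, 236.4, 191.7]
tool_rot: [-3.113, 0.42, -0.0]
wrist_force: [0.1, -0.6, -0.0]
gripper_width: 0.4
finger_force: 0.0
clock: 3.42
tool_pos: [492.9, 92.9, 191.7]
tool_rot: [-3.114, 0.416, -0.0]
wrist_force: [0.4, 0.5, -0.5]
gripper_width: 0.3
finger_force: 0.0
clock: 3.8
tool_pos: [462.1, -25.1, 142.0]
tool_rot: [3.112, -0.42, -0.005]
wrist_force: [0.2, -0.1, 0.6]
gripper_width: 0.3
finger_force: 0.0
clock: 4.3
tool_pos: [452.3, -68.6, 144.0]
tool_rot: [-3.133, -0.237, -0.001]
wrist_force: [0.1, -0.6, -0.5]
gripper_width: 0.7
finger_force: 0.0
[452.28860138 -68.59118024 143.99309915] ty head -81.3420059689438 tx 8.657993398089832
```

```bash
python3 -m jog '[[0,0.05,0.4,0,0,0,1],[0,0.05,0.8,0,0,0,1],[0,0.05,1,0,0,0,1],[0,0.05,1,0,0,0,1]]'; python3 -m jog '[[0,0,0.09,0,0,0,1],[0,0,0.09,0,0,0,1]]'; python3 - <<'E'
from h import *
p,d=env.snapshot("scene"); a=p[170:310,180:420,::-1]; cv2.imwrite("pics/s1.png",cv2.resize(a,(800,467)))
p,d=env.snapshot("top")
for c in "ob": print(c,[(ray("top",b,41.5).round(1).tolist(),a) for b,a in blobs("top",p,c)])
E
```

```text
clock: 4.8
tool_pos: [451.2, -75.3, 22.3]
tool_rot: [3.132, 0.235, -0.006]
wrist_force: [0.7, 0.3, 0.6]
gripper_width: 0.3
finger_force: 0.0
clock: 5.05
tool_pos: [452.3, -75.6, 13.1]
tool_rot: [-3.133, -0.236, -0.001]
wrist_force: [0.6, 1.4, 0.6]
gripper_width: 0.4
finger_force: 0.0
o [([[570.0, -193.2]], 53), ([[451.9, -322.6]], 305)]
b [([[616.1, -122.3]], 41), ([[536.4, 508.5]], 130), ([[254.6, 333.3]], 105)]
```

View pics/s1.png

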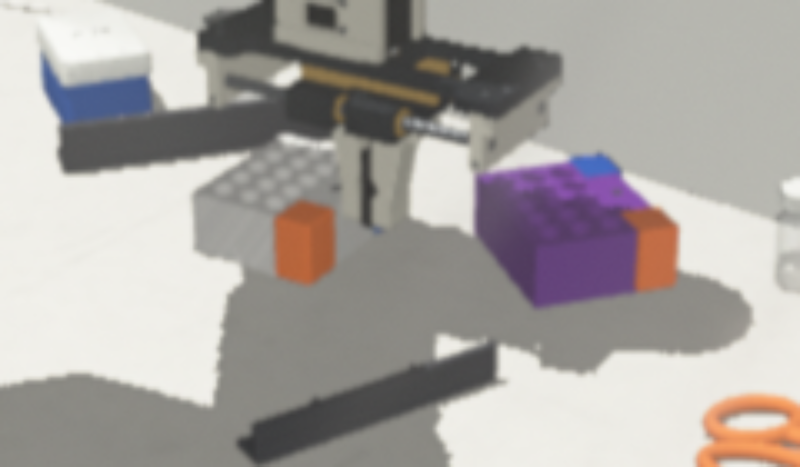

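```bash
cat >> h.py <<'E'
def proj(n,X):
    c=env.camera_params(n);q=np.array(c["R"])@np.array(X,float)+np.array(c["t"])
    return [c["fx"]*q[0]/q[2]+c["cx"],c["fy"]*q[1]/q[2]+c["cy"]]
E
python3 - <<'E'
from h import *
for X in ([452,-75.6,13],[445.2,-29.7,41.5],[522.4,-17.9,41.5],[478.8,8.8,0]): 
    u=proj("scene",X); print(X,np.round(u),"crop",((u[0]-180)/.3,(u[1]-170)/.3))
E
```

```text
[452, -75.6, 13] [293. 252.] crop (np.float64(375.40172829620684), np.float64(272.87968194468897))
[445.2, -29.7, 41.5] [272. 233.] crop (np.float64(308.1082403349984), np.float64(210.1521907053795))
[522.4, -17.9, 41.5] [293. 218.] crop (np.float64(377.59018461907186), np.float64(161.6644710422588))
[478.8, 8.8, 0] [270. 240.] crop (np.float64(299.95740788387917), np.float64(233.04863270057317))
```

```bash
python3 - <<'E'
from h import *
p,d=env.snapshot("scene")
c=env.camera_params("scene");R=np.array(c["R"]);t=np.array(c["t"])
for u in (284,288,292,296,300):
  for v in range(220,262,4):
    z=d[v,u]; X=R.T@(np.array([(u-c["cx"])/c["fx"]*z,(v-c["cy"])/c["fy"]*z,z])-t); print(u,v,X.round(0),p[v,u])
E
```

```text
284 220 [441. -64.  82.] [161 159 147]
284 224 [442. -63.  73.] [162 160 148]
284 228 [439. -66.  66.] [162 159 148]
284 232 [441. -64.  56.] [162 160 148]
284 236 [480. -29.  21.] [144 143 139]
284 240 [475. -33.  16.] [144 143 139]
284 244 [477. -32.   5.] [144 144 140]
284 248 [472. -35.  -1.] [136 135 129]
284 252 [460. -46.  -1.] [136 135 128]
284 256 [449. -56.  -2.] [136 135 129]
284 260 [436. -67.  -1.] [138 136 130]
288 220 [441. -74.  85.] [100  99  93]
288 224 [447. -69.  73.] [98 97 91]
288 228 [443. -72.  67.] [105 103  97]
288 232 [442. -73.  59.] [118 117 108]
288 236 [492. -29.  16.] [112 110 106]
288 240 [492. -29.   7.] [144 143 138]
288 244 [490. -31.  -1.] [138 137 131]
288 248 [477. -42.  -0.] [137 136 130]
288 252 [463. -54.   0.] [137 135 129]
288 256 [453. -63.  -1.] [137 136 129]
288 260 [439. -75.   0.] [138 137 130]
292 220 [443. -82.  87.] [153 151 140]
292 224 [447. -79.  76.] [139 137 127]
292 228 [445. -80.  69.] [108 106  99]
292 232 [442. -83.  62.] [153 151 140]
292 236 [444. -81.  53.] [140 139 129]
292 240 [508. -26.   0.] [126 128 129]
292 244 [49
[... 341 characters left out ...]
96 236 [444. -91.  55.] [157 154 143]
296 240 [514. -32.  -1.] [136 135 129]
296 244 [500. -44.  -0.] [137 135 129]
296 248 [488. -54.  -1.] [136 134 128]
296 252 [474. -65.  -0.] [136 135 129]
296 256 [463. -75.  -1.] [138 136 130]
296 260 [451. -85.  -1.] [139 137 131]
300 220 [451. -95.  88.] [139 138 128]
300 224 [450. -95.  80.] [139 137 127]
300 228 [456. -91.  68.] [139 138 128]
300 232 [455. -92.  60.] [142 140 130]
300 236 [457. -90.  50.] [136 134 127]
300 240 [518. -40.   0.] [136 135 129]
300 244 [506. -50.  -0.] [136 135 128]
300 248 [494. -59.  -2.] [136 134 128]
300 252 [479. -72.  -0.] [136 135 129]
300 256 [468. -81.  -1.] [137 135 130]
300 260 [455. -91.  -1.] [138 136 130]
```

```bash
cat >> h.py <<'E'
def tip(n="scene"):
    "cloud of everything within 45 mm of the TCP horizontally, z>45: lowest points"
    s=env.get_state();p,d=env.snapshot(n);c=env.camera_params(n);R=np.array(c["R"]);t=np.array(c["t"])
    v,u=np.nonzero(d>0);z=d[v,u];X=(np.c_[(u-c["cx"])/c["fx"]*z,(v-c["cy"])/c["fy"]*z,z]-t)@R
    return s,X
E
python3 - <<'E'
from h import *
s,X=tip(); print(s)
k=(np.hypot(*(X[:,:2]-s["tool_pos"][:2]).T)<22)&(X[:,2]>3)
print(np.histogram(X[k][:,2],bins=range(0,220,10)))
for a in range(0,120,10):
    q=X[(np.hypot(*(X[:,:2]-s["tool_pos"][:2]).T)<110)&(abs(X[:,2]-a-45)<5)&(X[:,1]<-50)]
    if len(q): print(a+45,len(q),q[:,:2].min(0).round(),q[:,:2].max(0).round())
E
```

```text
{'clock': 5.2, 'joints': array([ 2.65526188e-01,  2.09478236e-01, -6.82324288e-01,  1.06019824e-04,
       -6.77622603e-01,  1.45553948e+00]), 'qd': array([-0.0012492 , -0.00067643, -0.00178949, -0.00052008,  0.00292108,
        0.0004239 ]), 'joint_efforts': array([ 5.47368452e-02, -3.64676034e+01,  1.95826668e+01,  4.58217010e+00,
        8.46231636e-02, -8.23450915e-03]), 'tool_pos': array([452.56088952, -75.72144383,  13.54506682]), 'tool_rot': array([-3.13252526e+00, -2.35935171e-01, -2.13459823e-03]), 'wrist_force': array([ 0.44337578, -0.18714185, -0.82769789]), 'ft_torque': array([-0.0289283 , -0.03483578,  0.04201644]), 'finger_force': 0.0, 'gripper_width': 0.3432592598176118}
(array([  0,   0,   0,   0,   9,  85,  98,  92, 101, 104,  24,   0,   0,
         7,   4,  42,  49,  55,  62,  55,  12]), array([  0,  10,  20,  30,  40,  50,  60,  70,  80,  90, 100, 110, 120,
       130, 140, 150, 160, 170, 180, 190, 200, 210]))
45 48 [ 442. -163.] [560. -63.]
55 85 [438. -94.] [465. -59.]
65 98 [437. -94.] [464. -62.]
75 94 [436. -96.] [464. -60.]
85 105 [437. -97.] [465. -58.]
95 123 [437. -99.] [466. -55.]
105 39 [ 436. -110.] [459. -56.]
115 136 [ 409. -170.] [502. -51.]
125 387 [ 408. -170.] [503. -50.]
135 431 [ 408. -174.] [502. -50.]
145 389 [ 422. -177.] [504. -50.]
155 820 [ 421. -177.] [504. -50.]
```

The scene picture and depth show the fingertips behind the orange guard. They appear at about z = 49, although the state says 13. I'll test this with a gentle forward touch.

```bash
python3 -m jog '[[0,-0.03,0,0,0,0,1],[0,-0.06,0,0,0,0,1],[0,-0.09,0,0,0,0,1],[0,-0.12,0,0,0,0,1],[0,-0.12,0,0,0,0,1]]'; python3 - <<'E'
from h import *
s,X=tip()
k=(np.hypot(*(X[:,:2]-s["tool_pos"][:2]).T)<20)&(X[:,2]>3)
print(s["tool_pos"],s["wrist_force"],np.histogram(X[k][:,2],bins=range(0,120,10))[0])
p,d=env.snapshot("scene"); print(blobs("scene",p,"o"))
cv2.imwrite("pics/s2.png",cv2.resize(p[190:270,230:340,::-1],(800,582),interpolation=cv2.INTER_CUBIC))
E
```

```text
clock: 5.88
tool_pos: [449.8, -61.4, 12.9]
tool_rot: [3.133, 0.237, 0.0]
wrist_force: [0.7, -0.0, 0.2]
gripper_width: 0.2
finger_force: 0.0
[449.80114715 -61.37322966  12.87160153] [ 0.71595529 -0.02897918  0.22550152] [ 0  1  1  0 12 91 98 87 83 73 22]
[(array([270.8, 242.6]), 345), (array([376. , 244.3]), 249), (array([411.3, 304.9]), 647)]
```

View pics/s2.png

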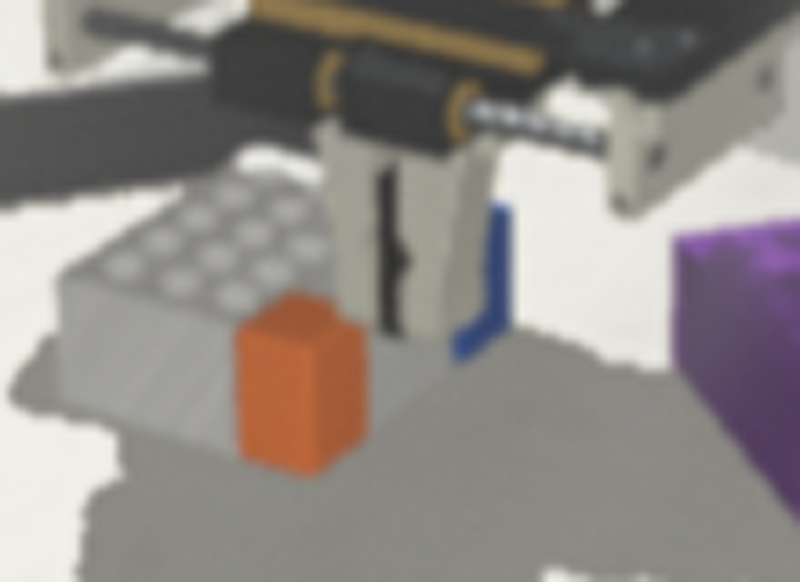

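The picture shows the orange guard at (300,390) and the fingertips ending at about (410,335), level with the block's top. There was no contact force. So the fingertips really are about 34 mm above the reported TCP. I'll back off and lower by that much, watching the force.

```bash
python3 -m jog '[[0,0.12,0,0,0,0,1],[0,0.14,0,0,0,0,1],[0,0.14,0.06,0,0,0,1],[0,0.14,0.1,0,0,0,1],[0,0.14,0.1,0,0,0,1]]';  python3 -m jog '[[0,0,0.03,0,0,0,1],[0,0,0.06,0,0,0,1],[0,0,0.06,0,0,0,1]]'; python3 - <<'E'
from h import *
s,X=tip()
k=(np.hypot(*(X[:,:2]-s["tool_pos"][:2]).T)<22)&(X[:,2]>3)
print(s["wrist_force"],s["joint_efforts"].round(2),np.histogram(X[k][:,2],bins=range(0,120,5))[0])
E
```

```text
clock: 6.6
tool_pos: [451.8, -78.3, 0.2]
tool_rot: [3.133, 0.236, -0.002]
wrist_force: [-0.4, -0.4, -0.3]
gripper_width: 0.3
finger_force: 0.0
clock: 6.98
tool_pos: [452.1, -78.3, -6.6]
tool_rot: [3.133, 0.236, -0.001]
wrist_force: [0.2, 0.4, 0.5]
gripper_width: 0.5
finger_force: 0.0
[0.24582819 0.35003635 0.50042808] [ 1.000e-02 -3.810e+01  1.823e+01  4.270e+00  1.700e-01 -0.000e+00] [ 0  0  0  0  0  9 36 51 42 51 44 44 54 49 56 42 22  3  0  0  0  0  6]
```

```bash
python3 - <<'E'
import numpy as np
for sgn in (1,-1):
  for th in range(0,33,3):
    t=np.radians(th);c,s=np.cos(t),np.sin(t)
    x=-65*c+115*s+65; y=115*c+65*s-115   # block frame shift for orange
    print(th, "tool x %.3f y %.3f turn %.3f"%(-sgn*y/120,-x/120,sgn*th/90))
E
python3 -m jog '[[0,0,0.05,0,0,0,1],[0,0,0.1,0,0,0,1],[0,0,0.11,0,0,0,1],[0,-0.04,0.11,0,0,0,1],[0,-0.08,0.11,0,0,0,1],[0,-0.11,0.11,0,0,0,1],[0,-0.14,0.11,0,0,0,1],[0,-0.14,0.11,0,0,0,1]]'
```

```text
0 tool x -0.000 y -0.000 turn 0.000
3 tool x -0.027 y -0.051 turn 0.033
6 tool x -0.051 y -0.103 turn 0.067
9 tool x -0.073 y -0.157 turn 0.100
12 tool x -0.092 y -0.211 turn 0.133
15 tool x -0.108 y -0.266 turn 0.167
18 tool x -0.120 y -0.323 turn 0.200
21 tool x -0.130 y -0.379 turn 0.233
24 tool x -0.137 y -0.437 turn 0.267
27 tool x -0.141 y -0.494 turn 0.300
30 tool x -0.142 y -0.552 turn 0.333
0 tool x 0.000 y -0.000 turn 0.000
3 tool x 0.027 y -0.051 turn -0.033
6 tool x 0.051 y -0.103 turn -0.067
9 tool x 0.073 y -0.157 turn -0.100
12 tool x 0.092 y -0.211 turn -0.133
15 tool x 0.108 y -0.266 turn -0.167
18 tool x 0.120 y -0.323 turn -0.200
21 tool x 0.130 y -0.379 turn -0.233
24 tool x 0.137 y -0.437 turn -0.267
27 tool x 0.141 y -0.494 turn -0.300
30 tool x 0.142 y -0.552 turn -0.333
clock: 8.02
tool_pos: [449.8, -61.3, -19.5]
tool_rot: [-3.133, -0.237, -0.0]
wrist_force: [0.9, 0.3, -0.4]
gripper_width: 0.4
finger_force: 0.0
```

```bash
python3 -m jog '[[-0.014,-0.025,0,0,0,0.017,1],[-0.027,-0.051,0,0,0,0.033,1],[-0.04,-0.077,0,0,0,0.05,1],[-0.051,-0.103,0,0,0,0.067,1],[-0.062,-0.13,0,0,0,0.083,1],[-0.073,-0.157,0,0,0,0.1,1],[-0.083,-0.184,0,0,0,0.117,1],[-0.092,-0.211,0,0,0,0.133,1],[-0.1,-0.238,0,0,0,0.15,1],[-0.108,-0.266,0,0,0,0.167,1]]'; python3 - <<'E'
from h import *
s,X=tip()
p,d=env.snapshot("scene"); print(blobs("scene",p,"o"),blobs("scene",p,"b"),s["wrist_force"])
cv2.imwrite("pics/s3.png",cv2.resize(p[180:280,210:347,::-1],(800,584),interpolation=cv2.INTER_CUBIC))
E
```

```text
clock: 9.28
tool_pos: [432.0, -31.8, -19.6]
tool_rot: [3.136, -0.178, -0.0]
wrist_force: [-1.5, -1.4, -1.1]
gripper_width: 0.6
finger_force: 1.3
[(array([254.8, 241. ]), 188), (array([375.8, 243.9]), 258), (array([411.6, 305.1]), 637)] [(array([25.1, 90. ]), 223), (array([147.1, 172.8]), 79), (array([207.7, 199.4]), 224), (array([358.1, 219.2]), 54)] [-1.50348171 -1.35209219 -1.06631625]
```

View pics/s3.png

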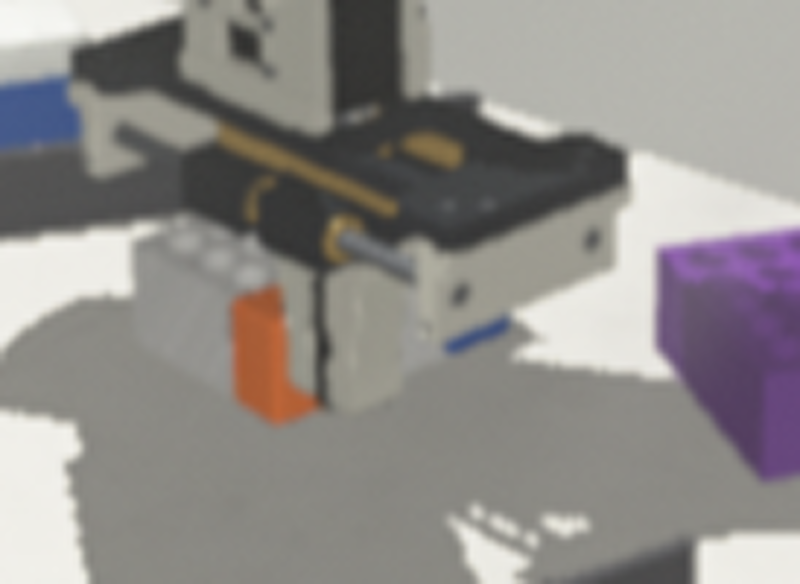

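The fingertips now bear on the orange guard, with the orange at (270,360) and tip contact at (325,390). The block is turning, so I'll continue the arc.

```bash
python3 -m jog '[[-0.014,-0.025,0,0,0,0.017,1],[-0.027,-0.051,0,0,0,0.033,1],[-0.04,-0.077,0,0,0,0.05,1],[-0.051,-0.103,0,0,0,0.067,1],[-0.062,-0.13,0,0,0,0.083,1],[-0.073,-0.157,0,0,0,0.1,1],[-0.083,-0.184,0,0,0,0.117,1],[-0.092,-0.211,0,0,0,0.133,1],[-0.1,-0.238,0,0,0,0.15,1],[-0.108,-0.266,0,0,0,0.167,1],[-0.114,-0.295,0,0,0,0.183,1],[-0.12,-0.323,0,0,0,0.2,1],[-0.125,-0.35,0,0,0,0.217,1],[-0.13,-0.379,0,0,0,0.233,1],[-0.13,-0.379,0,0,0,0.233,1]]'; python3 -m jog '[[0,0.15,0,0,0,0,1],[0,0.3,0,0,0,0,1],[0,0.3,-0.3,0,0,0,1],[0,0.3,-0.7,0,0,0,1],[0,0.4,-0.7,0,0,0,1],[0.2,0.8,-0.7,0,0,0,1],[0.4,1,-0.7,0,0,0,1]]'
cat >> h.py <<'E'
RO=np.array([531,124.5]);RH=57.8
def block(near=None):
    "block pose in world and rail frame from top camera colours"
    p,d=env.snapshot("top"); o=[ray("top",b,41.5)[0] for b,a in blobs("top",p,"o") if 30<a<160]; b_=[ray("top",b,41.5)[0] for b,a in blobs("top",p,"b") if 30<a<160]
    for a in o:
        for b in b_:
            if 68<np.hypot(*(a-b))<88 and a[1]>-100:
                h=A(a-b)-90; H=np.radians(h); c=(a+b)/2+33*np.array([np.cos(H),np.sin(H)])
                r=np.radians(RH);M=np.array([[np.cos(r),np.sin(r)],[-np.sin(r),np.cos(r)]]);q=M@(c-RO)
                e=np.radians(h-RH); f=lambda y:q[0]+42*np.cos(e)-y*np.sin(e)
                print("sep %.1f world"%np.hypot(*(a-b)),c.round(1),"head %.1f"%(h%360),"rail",q.round(1),"dh %.1f"%((h-RH+180)%360-180),"gapL %.1f gapR %.1f"%(-f(50),-f(-50)),"o",a.round(1),"b",b.round(1))
    return p
E
python3 - <<'E'
from h import *
p=block(); cv2.imwrite("pics/t4.png",cv2.resize(p[130:260,170:350,::-1],(800,578),interpolation=cv2.INTER_CUBIC))
E
```

```text
clock: 11.25
tool_pos: [421.9, 15.3, -19.5]
tool_rot: [-3.052, 0.744, -0.0]
wrist_force: [-2.1, -1.4, -0.1]
gripper_width: 0.5
finger_force: 1.2
clock: 12.12
tool_pos: [407.8, -115.7, 64.3]
tool_rot: [-3.052, 0.744, -0.0]
wrist_force: [1.0, 0.6, -0.2]
gripper_width: 0.8
finger_force: 0.0
```

View pics/t4.png

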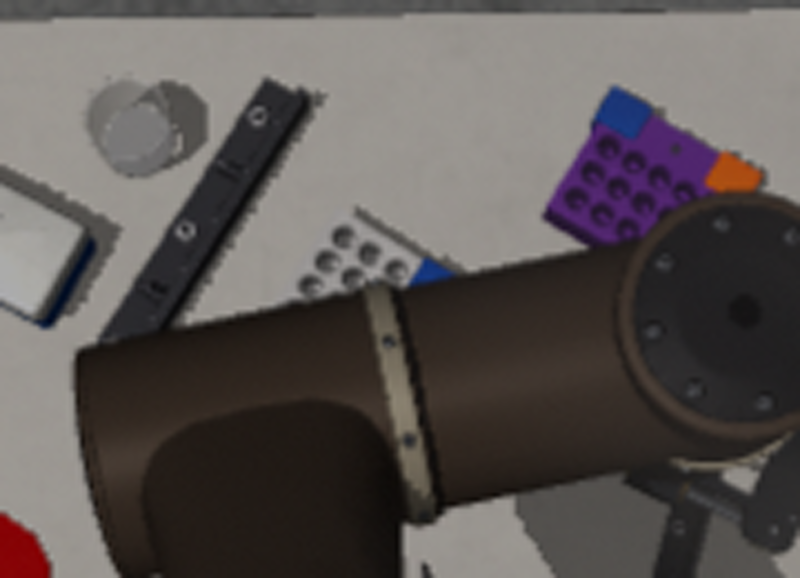

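The arm hides most of the block from above. Part of the block is visible at (370,260), with blue at (435,272), and it is nearly squared up. I'll use the scene camera's depth instead.

```bash
cat >> h.py <<'E'
def block2(save=None):
    n="scene";p,d=env.snapshot(n);c=env.camera_params(n);R=np.array(c["R"]);t=np.array(c["t"])
    if save: cv2.imwrite(save,cv2.resize(p[160:300,180:380,::-1],(800,560),interpolation=cv2.INTER_CUBIC))
    v,u=np.mgrid[:420,:560];z=d
    X=(np.stack([(u-c["cx"])/c["fx"]*z,(v-c["cy"])/c["fy"]*z,z],-1)-t)@R
    hsv=cv2.cvtColor(p,cv2.COLOR_RGB2HSV)
    roi=(abs(X[...,0]-490)<110)&(X[...,1]>-75)&(X[...,1]<180)
    r=np.radians(RH);M=np.array([[np.cos(r),np.sin(r)],[-np.sin(r),np.cos(r)]])
    for nm,m in (("orange",cv2.inRange(hsv,(4,130,70),(16,255,255))>0),("blue",cv2.inRange(hsv,(105,120,40),(122,255,255))>0)):
        for zz,k in (("top",(X[...,2]>38)),("all",X[...,2]>2)):
            q=X[m&roi&k&(X[...,2]<46)]
            if len(q)>4: print(nm,zz,len(q),"mean",q.mean(0).round(1),"railframe",((q[:,:2]-RO)@M.T).mean(0).round(1),"rf min",((q[:,:2]-RO)@M.T).min(0).round(1),"max",((q[:,:2]-RO)@M.T).max(0).round(1))
    q=X[roi&(hsv[...,1]<60)&(X[...,2]>37)&(X[...,2]<44)];q=(q[:,:2]-RO)@M.T;q=q[q[:,0]<-2].astype(np.float32)
    print("top grey",len(q)); 
    if len(q)>50: b=cv2.minAreaRect(q); print(np.round(b[0],1),np.round(b[1],1),round(b[2],1))
    return X,p
E
python3 - <<'E'
from h import *
block2("pics/s5.png")
for l in ("guard_left_face","guard_right_face","bare_left","bare_right"):
    print(l,[(ray("scene",r["uv"],20).round(0).tolist(),round(r["p"],2)) for r in env.place_of("scene",l)])
E
```

```text
orange top 76 mean [433.4  40.5  40.3] railframe [-123.1   37.9] rf min [-134.8   24.5] max [-108.7   50.9]
orange all 295 mean [429.8  35.6  26.2] railframe [-129.2   38.2] rf min [-136.    23.2] max [-108.7   51.5]
blue top 57 mean [497.4  -3.8  40.2] railframe [-126.5  -39.9] rf min [-138.4  -51.4] max [-113.8  -28.4]
blue all 220 mean [494.4  -8.8  26.4] railframe [-132.3  -40.1] rf min [-138.4  -53. ] max [-113.8  -27.9]
top grey 543
[-92.6 -41.4] [185.9  96.8] 80.0
guard_left_face [([[433.0, 30.0]], 0.88), ([[568.0, -196.0]], 0.71)]
guard_right_face [([[627.0, -115.0]], 0.91), ([[497.0, -6.0]], 0.9)]
bare_left [([[503.0, -154.0]], 0.71), ([[463.0, 108.0]], 0.57)]
bare_right [([[552.0, 53.0]], 0.8), ([[466.0, 108.0]], 0.7), ([[547.0, -66.0]], 0.57)]
```

View pics/s5.png

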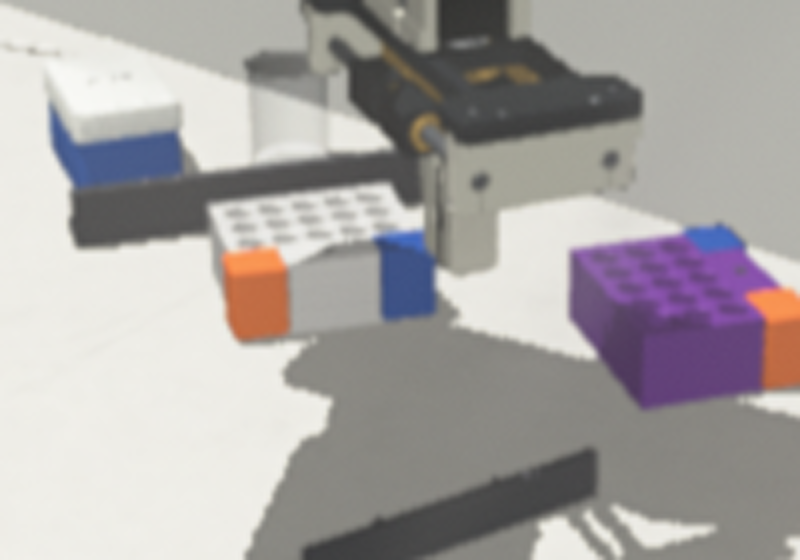

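The block is now nearly square: dh is about -2.5° and the gap about 50 mm. Orange is at (255,295) and blue at (408,275). Now the blue guard: move behind it, descend and push.

```bash
python3 -m jog '[[0.1,-0.4,0,0,0,0.04,1],[0.19,-0.8,0,0,0,0.082,1],[0.19,-0.84,0,0,0,0.082,1],[0.19,-0.84,0.3,0,0,0.082,1],[0.19,-0.84,0.6,0,0,0.082,1],[0.19,-0.84,0.7,0,0,0.082,1],[0.19,-0.84,0.7,0,0,0.082,1]]'; python3 -m jog '[[0,-0.03,0,0,0,0,1],[0,-0.06,0,0,0,0,1],[0,-0.09,0,0,0,0,1],[0,-0.1,0,0,0,0,1]]'; python3 - <<'E'
from h import *
s=env.get_state();r=np.radians(RH);M=np.array([[np.cos(r),np.sin(r)],[-np.sin(r),np.cos(r)]])
print(M@(s["tool_pos"][:2]-RO)); block2()
E
```

```text
clock: 13.3
tool_pos: [475.2, -34.7, -19.7]
tool_rot: [2.998, -0.937, -0.002]
wrist_force: [0.9, 0.5, 0.6]
gripper_width: 0.4
finger_force: 0.0
clock: 13.8
tool_pos: [483.0, -24.7, -19.2]
tool_rot: [-2.998, 0.938, -0.001]
wrist_force: [0.1, -2.9, 1.8]
gripper_width: 0.8
finger_force: 1.6
[-151.85369335  -38.87466306]
orange top 73 mean [433.5  40.3  40.1] railframe [-123.2   37.6] rf min [-136.2   24.4] max [-108.3   51. ]
orange all 291 mean [429.7  35.1  25.9] railframe [-129.6   38.1] rf min [-136.8   23.7] max [-108.3   51.7]
blue all 6 mean [484.6  -3.9   9.1] railframe [-133.4  -29.2] rf min [-135.6  -30.5] max [-130.3  -27.8]
top grey 452
[-115.8  -26.9] [196.6  88.3] 44.3
```

```bash
python3 -m jog '[[0.014,-0.025,0,0,0,-0.017,1],[0.027,-0.051,0,0,0,-0.033,1],[0.04,-0.077,0,0,0,-0.05,1],[0.051,-0.103,0,0,0,-0.067,1],[0.062,-0.13,0,0,0,-0.083,1],[0.073,-0.157,0,0,0,-0.1,1],[0.083,-0.184,0,0,0,-0.117,1],[0.092,-0.211,0,0,0,-0.133,1],[0.1,-0.238,0,0,0,-0.15,1],[0.108,-0.266,0,0,0,-0.167,1],[0.114,-0.295,0,0,0,-0.183,1],[0.12,-0.323,0,0,0,-0.2,1],[0.12,-0.323,0,0,0,-0.2,1]]'; python3 -m jog '[[0,0.12,0,0,0,0,1],[0,0.25,0,0,0,0,1],[0,0.25,-0.3,0,0,0,1],[0,0.3,-0.7,0,0,0,1],[0,0.7,-0.7,0,0,0,1],[0,0.9,-0.7,0,0,0,1]]'; python3 - <<'E'
from h import *
block2()
E
```

```text
clock: 15.48
tool_pos: [516.1, -1.9, -19.6]
tool_rot: [3.107, -0.457, -0.002]
wrist_force: [-0.7, -4.9, 3.1]
gripper_width: -0.1
finger_force: 2.9
clock: 16.23
tool_pos: [484.6, -106.4, 65.1]
tool_rot: [-3.107, 0.459, -0.002]
wrist_force: [-0.3, -0.9, -0.4]
gripper_width: 0.3
finger_force: 0.0
orange top 79 mean [446.3  41.4  40.1] railframe [-115.5   27.4] rf min [-130.5   11.5] max [-101.5   43. ]
orange all 314 mean [443.   37.2  26.1] railframe [-120.7   28. ] rf min [-133.9   10.4] max [-101.5   43. ]
blue top 11 mean [521.   16.3  39.6] railframe [-96.9 -49.2] rf min [-100.6  -57.6] max [-93.3 -40.7]
blue all 127 mean [520.8  15.7  23.5] railframe [-97.5 -49.4] rf min [-103.9  -60.8] max [-90.2 -39.1]
top grey 542
[-104.7  -28. ] [192.5 111.5] 32.7
```

```bash
python3 -m jog '[[-0.3,-0.35,0,0,0,0.01,1],[-0.6,-0.7,0,0,0,0.01,1],[-0.65,-0.76,0,0,0,0.01,1],[-0.65,-0.76,0.3,0,0,0.01,1],[-0.65,-0.76,0.6,0,0,0.01,1],[-0.65,-0.76,0.7,0,0,0.01,1],[-0.65,-0.76,0.7,0,0,0.01,1]]'; python3 -m jog '[[0,-0.03,0,0,0,0,1],[0,-0.06,0,0,0,0,1],[0,-0.09,0,0,0,0,1],[0,-0.1,0,0,0,0,1]]'; python3 - <<'E'
from h import *
block2()
E
```

```text
clock: 17.15
tool_pos: [436.8, 4.5, -19.9]
tool_rot: [3.103, -0.483, -0.002]
wrist_force: [0.1, -0.2, 0.2]
gripper_width: 0.7
finger_force: 0.0
clock: 17.65
tool_pos: [440.0, 15.9, -18.9]
tool_rot: [3.103, -0.481, -0.001]
wrist_force: [-2.4, -8.5, 9.1]
gripper_width: 0.5
finger_force: 5.5
orange top 24 mean [437.5  47.5  39.8] railframe [-115.    38.1] rf min [-125.8   33.8] max [-103.8   43.1]
orange all 129 mean [435.4  44.5  22.6] railframe [-118.6   38.3] rf min [-129.9   26.6] max [-103.6   44.1]
blue all 49 mean [519.5  16.1  10.8] railframe [-97.9 -48.1] rf min [-104.1  -60.4] max [-92.  -36.9]
top grey 138
[-130.3  -10.7] [215.   94.1] 55.1
```

Contact made on the orange guard. Pushing about 19.5°.

```bash
python3 -m jog '[[-0.014,-0.025,0,0,0,0.017,1],[-0.027,-0.051,0,0,0,0.033,1],[-0.04,-0.077,0,0,0,0.05,1],[-0.051,-0.103,0,0,0,0.067,1],[-0.062,-0.13,0,0,0,0.083,1],[-0.073,-0.157,0,0,0,0.1,1],[-0.083,-0.184,0,0,0,0.117,1],[-0.092,-0.211,0,0,0,0.133,1],[-0.1,-0.238,0,0,0,0.15,1],[-0.108,-0.266,0,0,0,0.167,1],[-0.114,-0.295,0,0,0,0.183,1],[-0.12,-0.323,0,0,0,0.2,1],[-0.124,-0.345,0,0,0,0.213,1],[-0.124,-0.345,0,0,0,0.213,1]]'; python3 -m jog '[[0,0.12,0,0,0,0,1],[0,0.25,0,0,0,0,1],[0,0.25,-0.3,0,0,0,1],[0,0.3,-0.7,0,0,0,1],[0.2,0.7,-0.7,0,0,0,1],[0.5,0.9,-0.7,0,0,0,1],[0.8,0.9,-0.7,0,0,0,1]]'; python3 - <<'E'
from h import *
block2()
E
```

```text
clock: 19.45
tool_pos: [437.0, 59.5, -19.6]
tool_rot: [2.978, -0.993, -0.004]
wrist_force: [-4.9, -3.5, 5.4]
gripper_width: 0.3
finger_force: 3.2
clock: 20.32
tool_pos: [450.4, -85.4, 65.1]
tool_rot: [-2.979, 0.994, -0.002]
wrist_force: [0.6, 0.7, 0.4]
gripper_width: 0.4
finger_force: 0.0
orange top 71 mean [453.4  80.9  40.2] railframe [-78.3  42.4] rf min [-91.2  27.9] max [-62.3  56.8]
orange all 264 mean [450.   76.5  26.3] railframe [-83.8  43. ] rf min [-93.   27.9] max [ 5.7 56.8]
blue top 34 mean [513.5  28.   39.7] railframe [-91.  -36.6] rf min [-102.2  -49.6] max [-76.6 -22.1]
blue all 186 mean [508.9  25.   25.1] railframe [-95.9 -34.3] rf min [-103.4  -49.6] max [-76.6 -21.7]
top grey 505
[-65.3 -48. ] [214.3 104.7] 65.9
```

```bash
python3 -m jog '[[-0.1,-0.35,0,0,0,0.03,1],[-0.19,-0.7,0,0,0,0.049,1],[-0.19,-0.745,0,0,0,0.049,1],[-0.19,-0.745,0.3,0,0,0.049,1],[-0.19,-0.745,0.6,0,0,0.049,1],[-0.19,-0.745,0.7,0,0,0.049,1],[-0.19,-0.745,0.7,0,0,0.049,1]]'; python3 -m jog '[[0,-0.03,0,0,0,0,1],[0,-0.06,0,0,0,0,1],[0,-0.09,0,0,0,0,1],[0,-0.1,0,0,0,0,1]]'; python3 -m jog '[[0.014,-0.025,0,0,0,-0.017,1],[0.027,-0.051,0,0,0,-0.033,1],[0.04,-0.077,0,0,0,-0.05,1],[0.051,-0.103,0,0,0,-0.067,1],[0.062,-0.125,0,0,0,-0.083,1],[0.062,-0.125,0,0,0,-0.083,1]]'; python3 - <<'E'
from h import *
block2()
E
```

```text
clock: 21.25
tool_pos: [486.0, 1.2, -19.7]
tool_rot: [2.939, -1.106, -0.002]
wrist_force: [0.7, -0.1, -0.2]
gripper_width: 0.7
finger_force: 0.0
clock: 21.75
tool_pos: [494.9, 11.2, -19.2]
tool_rot: [-2.94, 1.106, -0.001]
wrist_force: [0.1, -0.2, 0.1]
gripper_width: 0.4
finger_force: 0.0
clock: 22.5
tool_pos: [508.7, 15.9, -19.7]
tool_rot: [3.004, -0.91, -0.003]
wrist_force: [-2.4, -6.1, 4.8]
gripper_width: 0.6
finger_force: 3.4
orange top 64 mean [457.5  78.2  40.3] railframe [-78.3  37.5] rf min [-89.1  24.7] max [-65.2  51.2]
orange all 274 mean [453.3  73.8  25.8] railframe [-84.3  38.7] rf min [-91.4  23.9] max [-65.2  52.2]
top grey 399
[-87.9 -28.2] [219.6  87.6] 33.6
```

```bash
python3 -m jog '[[0,-0.01,0,0,0,0,1],[0,-0.02,0,0,0,0,1],[0,-0.02,0,0,0,0,1]]' | sed -n 2,4p; python3 -m jog '[[0,-0.008,0,0,0,0,1],[0,-0.016,0,0,0,0,1],[0,-0.016,0,0,0,0,1]]'| sed -n 2,4p; python3 - <<'E'
from h import *
block2()
E
```

```text
tool_pos: [510.4, 18.1, -19.7]
tool_rot: [3.005, -0.911, -0.002]
wrist_force: [-0.7, -4.7, 2.6]
tool_pos: [510.8, 19.0, -19.7]
tool_rot: [3.004, -0.91, -0.004]
wrist_force: [-2.5, -8.5, 4.3]
orange top 68 mean [457.3  79.7  40.3] railframe [-77.2  38.5] rf min [-90.   24.4] max [-62.8  51.7]
orange all 273 mean [454.3  75.4  25.6] railframe [-82.4  38.7] rf min [-90.2  24. ] max [-62.8  52. ]
top grey 400
[-86.9 -27.5] [222.7  86.6] 34.1
```

```bash
for i in 1; do python3 -m jog '[[0,-0.008,0,0,0,0,1],[0,-0.016,0,0,0,0,1],[0,-0.016,0,0,0,0,1]]'| sed -n 2,4p; done; python3 -m jog '[[0,-0.008,0,0,0,0,1],[0,-0.016,0,0,0,0,1],[0,-0.016,0,0,0,0,1]]'| sed -n 2,4p
```

```text
tool_pos: [510.6, 19.3, -19.7]
tool_rot: [3.001, -0.91, -0.006]
wrist_force: [-3.8, -14.3, 8.3]
tool_pos: [510.3, 19.6, -19.8]
tool_rot: [2.999, -0.91, -0.009]
wrist_force: [-6.6, -19.7, 13.3]
```

Force is rising with no motion, so the right end is seated. I'll retreat and look.

```bash
python3 -m jog '[[0,0.12,0,0,0,0,1],[0,0.25,0,0,0,0,1],[0,0.25,-0.3,0,0,0,1],[0,0.3,-0.7,0,0,0,1],[0,0.7,-0.7,0,0,0,1],[0,0.9,-0.7,0,0,0,1]]'; python3 - <<'E'
from h import *
block2("pics/s6.png")
E
```

```text
clock: 24.85
tool_pos: [453.1, -66.9, 64.8]
tool_rot: [-3.005, 0.912, -0.001]
wrist_force: [0.2, -0.4, -0.3]
gripper_width: 0.3
finger_force: 0.0
orange top 68 mean [458.1  81.3  40.2] railframe [-75.4  38.7] rf min [-88.5  25.6] max [-61.8  52.3]
orange all 273 mean [454.5  76.4  26.4] railframe [-81.4  39.1] rf min [-88.5  24.1] max [-61.8  52.7]
blue top 63 mean [527.2  40.5  40.2] railframe [-73.1 -41.6] rf min [-84.1 -55.3] max [-58.2 -28.4]
blue all 209 mean [522.8  36.   27.4] railframe [-79.3 -40.2] rf min [-86.  -55.3] max [-58.2 -27.3]
top grey 430
[-59.1 -47.9] [223.  101.7] 63.8
```

View pics/s6.png

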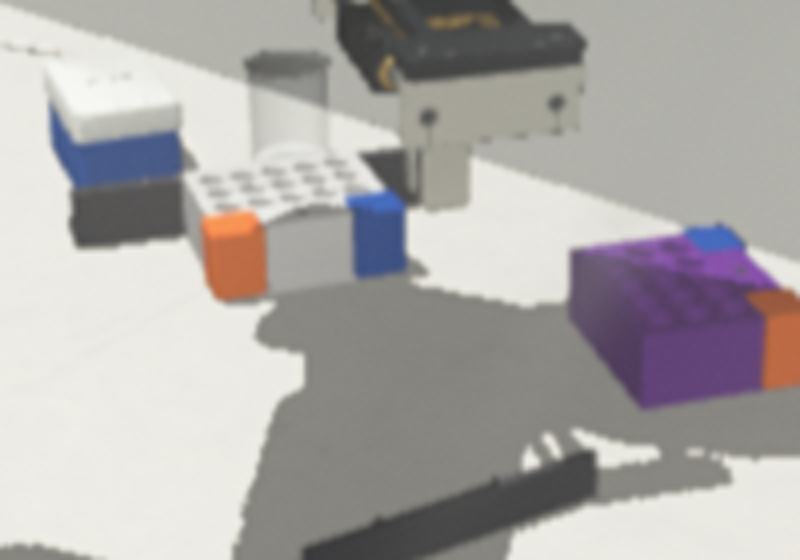

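The picture shows the block at the rail, with orange at (235,255) and blue at (380,235). It is about 1.6° counter-clockwise, so the left end is slightly open. A last push on orange should close it.

```bash
python3 -m jog '[[-0.3,-0.35,0,0,0,-0.02,1],[-0.6,-0.7,0,0,0,-0.02,1],[-0.64,-0.75,0,0,0,-0.02,1],[-0.64,-0.75,0.3,0,0,-0.02,1],[-0.64,-0.75,0.6,0,0,-0.02,1],[-0.64,-0.75,0.7,0,0,-0.02,1],[-0.64,-0.75,0.7,0,0,-0.02,1]]'; python3 -m jog '[[0,-0.03,0,0,0,0,1],[0,-0.05,0,0,0,0,1],[0,-0.065,0,0,0,0,1],[0,-0.075,0,0,0,0.01,1],[0,-0.085,0,0,0,0.01,1],[0,-0.085,0,0,0,0.01,1]]'; python3 -m jog '[[0,-0.008,0,0,0,0,1],[0,-0.016,0,0,0,0,1],[0,-0.016,0,0,0,0,1]]'| sed -n 2,4p;python3 -m jog '[[0,-0.008,0,0,0,0,1],[0,-0.016,0,0,0,0,1],[0,-0.016,0,0,0,0,1]]'| sed -n 2,4p
```

```text
clock: 25.78
tool_pos: [440.3, 51.1, -20.0]
tool_rot: [3.018, -0.865, -0.002]
wrist_force: [0.8, -0.0, -0.5]
gripper_width: 0.4
finger_force: 0.0
clock: 26.52
tool_pos: [444.5, 59.2, -19.6]
tool_rot: [3.011, -0.89, -0.003]
wrist_force: [-4.6, -4.9, 5.1]
gripper_width: 0.1
finger_force: 3.4
tool_pos: [444.6, 60.2, -19.7]
tool_rot: [3.009, -0.89, -0.005]
wrist_force: [-5.8, -6.1, 8.7]
tool_pos: [444.9, 61.3, -19.8]
tool_rot: [3.008, -0.89, -0.006]
wrist_force: [-8.2, -7.5, 12.3]
```

```bash
for i in 1; do python3 -m jog '[[0,-0.008,0,0,0,0,1],[0,-0.016,0,0,0,0,1],[0,-0.016,0,0,0,0,1]]'| sed -n 2,4p; done; python3 -m jog '[[0,-0.01,0,0,0,0,1],[0,-0.02,0,0,0,0,1],[0,-0.02,0,0,0,0,1]]'| sed -n 2,4p; python3 - <<'E'
from h import *
block2()
E
```

```text
tool_pos: [444.7, 61.3, -19.8]
tool_rot: [3.006, -0.889, -0.009]
wrist_force: [-8.8, -14.8, 17.4]
tool_pos: [444.5, 61.4, -19.9]
tool_rot: [3.002, -0.889, -0.012]
wrist_force: [-10.7, -24.2, 24.0]
orange all 27 mean [445.8  86.1  14.6] railframe [-77.9  51.6] rf min [-84.3  47.3] max [-66.9  53.8]
blue top 54 mean [526.1  39.6  40.5] railframe [-74.5 -41.1] rf min [-87.2 -52.9] max [-59.6 -27.1]
blue all 209 mean [522.3  36.2  26.5] railframe [-79.3 -39.7] rf min [-87.2 -72.6] max [  5.4 -27.1]
top grey 75
[-110.3  -24.7] [168.5 140.9] 26.8
```

Force rises with no motion, so the left end is seated too. I'll retreat well clear so the top camera can see.

```bash
python3 -m jog '[[0,0.08,0,0,0,0,1],[0,0.2,0,0,0,0,1],[0,0.25,-0.3,0,0,0,1],[0,0.25,-0.8,0,0,0,1],[0,0.4,-1,0,0,0,1],[0.4,0.8,-1,0,0,0,1],[0.8,1,-1,0,0,0,1]]'; python3 -m jog '[[0.4,0.4,0,0,0,0,1],[0.8,0.8,0,0,0,0,1],[1,1,0,0,0,0,1],[1,1,0,0,0,0,1]]';python3 -m jog '[[0.4,0.2,0,0,0,0,1],[0.8,0.4,0,0,0,0,1],[1,0.5,0,0,0,0,1],[1,0.5,0,0,0,0,1]]'; python3 - <<'E'
from h import *
block2("pics/s7.png"); p=block(); cv2.imwrite("pics/t7.png",cv2.resize(p[130:260,170:350,::-1],(800,578),interpolation=cv2.INTER_CUBIC))
E
```

```text
clock: 28.95
tool_pos: [466.4, -86.4, 101.7]
tool_rot: [-3.012, 0.885, -0.005]
wrist_force: [2.1, 1.9, 0.2]
gripper_width: 0.6
finger_force: 0.0
clock: 29.45
tool_pos: [501.7, -254.2, 99.7]
tool_rot: [3.011, -0.895, -0.0]
wrist_force: [-1.0, 0.1, 0.3]
gripper_width: 0.3
finger_force: 0.0
clock: 29.95
tool_pos: [570.2, -367.7, 99.5]
tool_rot: [-3.013, 0.89, 0.001]
wrist_force: [-0.2, 0.7, 0.6]
gripper_width: 0.3
finger_force: 0.0
orange top 73 mean [459.5  83.6  40. ] railframe [-72.7  38.7] rf min [-85.2  26.4] max [-58.6  52.2]
orange all 270 mean [454.9  79.3  26.5] railframe [-78.8  40.3] rf min [-86.7  26.1] max [-58.6  53.9]
blue top 60 mean [525.5  40.7  40.2] railframe [-73.8 -40. ] rf min [-85.8 -53.3] max [-59.2 -26.3]
blue all 170 mean [521.6  37.1  28.6] railframe [-79.  -38.6] rf min [-87.6 -53.3] max [-59.2 -26.3]
top grey 421
[-59.9 -49.3] [222.   98.5] 62.6
sep 79.3 world [513.7  90.8] head 57.0 rail [-37.7  -3.3] dh -0.8 gapL -5.0 gapR -3.6 o [462.5  84.7] b [529.   41.5]
```

View pics/t7.png

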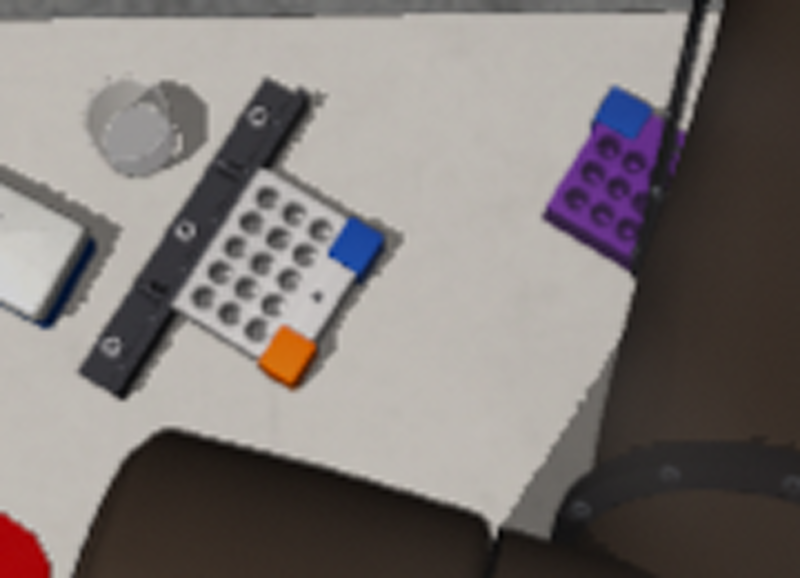

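The block looks flush against the middle of the rail, which runs from (290,90) to (105,390). Bystanders are untouched. I'll check the rail's heading more exactly before deciding on a reseating push.

```bash
python3 - <<'E'
from h import *
p,d=env.snapshot("top")
g=cv2.cvtColor(p,cv2.COLOR_RGB2GRAY).astype(float)
r=np.radians(RH);ex=np.array([np.cos(r),np.sin(r)]);ey=np.array([-ex[1],ex[0]])
S=np.arange(-25,60,.5)
def edge(ys,s0,s1,z,tag,sign):
    out=[]
    for y in ys:
        s=np.arange(s0,s1,.25);uv=np.array([proj("top",[*(RO+ex*a+ey*y),z]) for a in s],np.float32)
        v=cv2.remap(g.astype(np.float32),uv[:,0][None],uv[:,1][None],cv2.INTER_LINEAR)[0]
        k=np.gradient(cv2.GaussianBlur(v[None],(0,0),4)[0])*sign; i=k.argmax(); out.append(s[i])
    m,b=np.polyfit(ys,out,1); c=np.abs(np.array(out)-np.polyval((m,b),ys))<1.5
    m,b=np.polyfit(np.array(ys)[c],np.array(out)[c],1)
    print(tag,"x at y=0 %.1f, angle %.2f deg"%(b,-np.degrees(np.arctan(m))),int(c.sum()),len(ys))
edge([*range(-100,-62,4),*range(62,104,4)],-15,15,35,"rail front",-1)
edge(range(-46,46,3),-12,12,38,"contact line",-1)
edge(range(-20,21,2),-100,-70,40,"block rear",1)
E
```

```text
rail front x at y=0 -3.4, angle 0.38 deg 9 21Traceback (most recent call last):
  File "<stdin>", line 16, in <module>
  File "<stdin>", line 9, in edge
  File "h.py", line 15, in proj
    c=env.camera_params(n);q=np.array(c["R"])@np.array(X,float)+np.array(c["t"])
ValueError: time passes only in moves, steps and waits
```

```bash
python3 -m jog '[[-0.35,-0.4,0,0,0,0,1],[-0.7,-0.75,0,0,0,0,1],[-0.9,-0.95,0,0,0,0,1],[-0.9,-0.95,0,0,0,0,1]]' | sed -n 1,2p; python3 -m jog '[[-0.35,-0.4,0,0,0,0,1],[-0.7,-0.75,0,0,0,0,1],[-0.9,-0.95,0,0,0,0,1],[-0.9,-0.95,0,0,0,0,1]]' | sed -n 1,2p; python3 -m jog '[[-0.2,-0.2,0,0,0,0,1],[-0.37,-0.41,0,0,0,0,1],[-0.37,-0.41,0.4,0,0,0,1],[-0.37,-0.41,0.8,0,0,0,1],[-0.37,-0.41,0.99,0,0,0,1],[-0.37,-0.41,0.99,0,0,0,1]]'; python3 -m jog '[[0,-0.03,0,0,0,0,1],[0,-0.06,0,0,0,0,1],[0,-0.08,0,0,0,0,1],[0,-0.09,0,0,0,0,1],[0,-0.1,0,0,0,0,1],[0,-0.1,0,0,0,0,1]]'
```

```text
clock: 30.6
tool_pos: [540.4, -209.6, 101.6]
clock: 31.1
tool_pos: [511.8, -56.4, 101.1]
clock: 31.85
tool_pos: [500.3, 5.9, -19.7]
tool_rot: [3.011, -0.889, -0.005]
wrist_force: [0.5, -0.3, 0.9]
gripper_width: 0.6
finger_force: 0.0
clock: 32.6
tool_pos: [508.1, 17.2, -18.3]
tool_rot: [-3.013, 0.889, -0.0]
wrist_force: [0.2, -0.0, -0.2]
gripper_width: 0.2
finger_force: 0.0
```

```bash
for i in 1; do python3 -m jog '[[0,-0.008,0,0,0,0,1],[0,-0.016,0,0,0,0,1],[0,-0.016,0,0,0,0,1]]'| sed -n 2,4p; done; python3 -m jog '[[0,-0.01,0,0,0,0,1],[0,-0.02,0,0,0,0,1],[0,-0.02,0,0,0,0,1]]'| sed -n 2,4p; python3 -m jog '[[0,-0.01,0,0,0,0,1],[0,-0.02,0,0,0,0,1],[0,-0.02,0,0,0,0,1]]'| sed -n 2,4p
```

```text
tool_pos: [509.2, 18.8, -18.4]
tool_rot: [3.013, -0.889, -0.0]
wrist_force: [-0.4, -0.3, 0.4]
tool_pos: [509.9, 20.3, -18.4]
tool_rot: [3.012, -0.889, -0.001]
wrist_force: [-0.8, -4.8, 1.3]
tool_pos: [510.1, 20.6, -18.4]
tool_rot: [3.01, -0.889, -0.004]
wrist_force: [-1.4, -13.5, 6.1]
```

```bash
python3 -m jog '[[0,-0.01,0,0,0,0,1],[0,-0.02,0,0,0,0,1],[0,-0.02,0,0,0,0,1]]'| sed -n 2,4p; python3 -m jog '[[0,0.05,0,0,0,0,1],[0,0.2,0,0,0,0,1],[0,0.25,-0.3,0,0,0,1],[0,0.25,-0.8,0,0,0,1],[0,0.4,-1,0,0,0,1],[0.4,0.8,-1,0,0,0,1],[0.8,1,-1,0,0,0,1]]' | sed -n 1,2p; python3 -m jog '[[0.4,0.4,0,0,0,0,1],[0.8,0.8,0,0,0,0,1],[1,1,0,0,0,0,1],[1,1,0,0,0,0,1]]'; python3 - <<'E'
from h import *
block2(); block()
E
```

```text
tool_pos: [509.9, 20.7, -18.4]
tool_rot: [3.007, -0.889, -0.007]
wrist_force: [-2.6, -22.9, 10.7]
clock: 34.98
tool_pos: [528.5, -129.1, 102.8]
clock: 35.48
tool_pos: [563.6, -296.9, 100.6]
tool_rot: [-3.012, 0.894, 0.001]
wrist_force: [-0.9, 0.5, -0.4]
gripper_width: 0.5
finger_force: 0.0
orange top 70 mean [459.1  83.7  40.4] railframe [-72.9  39.1] rf min [-84.6  25.5] max [-58.9  52.6]
orange all 270 mean [455.2  79.2  26.5] railframe [-78.7  40.1] rf min [-86.8  25.5] max [-58.9  53.7]
blue top 59 mean [526.   41.8  40.3] railframe [-72.6 -39.8] rf min [-85.5 -53.5] max [-58.2 -27.2]
blue all 158 mean [521.6  38.1  29.1] railframe [-78.1 -38.1] rf min [-85.9 -53.5] max [-58.2 -27.2]
top grey 423
[-60.1 -49.1] [222.2  97.8] 62.6
sep 79.0 world [513.8  90.9] head 57.3 rail [-37.6  -3.4] dh -0.5 gapL -4.8 gapR -4.0 o [462.7  84.5] b [529.3  41.8]
```

```bash
python3 -c "
from rig import env
print(env.sign_off())"
```

```text
the job is handed in; nothing more can be done
None
```

I walked the block round with alternate orange and blue pushes until its bare face sat against the rail: within about 0.5° of square, centred to about 3 mm, arm clear, no bystander touched, and handed in at about 36 s on the robot's clock, inside the 61 s limit.

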